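# Refit the battery-bay cover of a bench meter

### The arm

A 6-joint arm with a two-finger parallel gripper is mounted at the origin on the work surface. World frame = base frame: x ahead of the robot, y to its left, z up, the work surface at z = 0. Lengths are in m, angles in rad, forces in N, time in s.
With the tool pointing down it reaches from about 0.375 to 0.825 m from the base axis. Payload 5.5 kg.
Tool frame: the origin (TCP) lies between the finger pads; the fingertips stand 17 mm ahead of it and the grasp point (between the pads) lies 2 mm behind it (r.tip_reach is the distance from the TCP to the fingertips, in m); x points along the fingers, y is the direction in which the jaws open and shut, and the axes are right-handed (so a half turn about x gives the same grasp; the last joint's range is limited). The gripper opens to 85 mm and grips with 20 to 120 N. Pads are 22 mm wide; open, the fingers measure 114 mm over their backs; the gripper's body (76 mm by 85 mm) begins 54 mm behind the grasp point. The pads swing forward as they close: fully open they stand 13 mm farther back than shut.
Start: joints at [1.299, 0.314, -0.047, 1.21, 0, 1.571], TCP at [0.161, 0.578, 0.248] pointing down, gripper open.
Joint ranges: [-2.67, 2.67], [-0.69, 1.73], [-1.03, 1.25], [-2.08, 2.16], [-1.42, 1.45], [-3.14, 3.14]. Speed limits (rad/s): [2.39, 2.39, 3.01, 3.14, 3.14, 3.14].

### API

Orientations are given as a rotation vector (axis times angle).
In Python, from cell import r, cams gives the robot as it stands. The module is installed in compiled form; this text tells all that it offers.
- The arm moves only by the tool servo_tool, never from a script. Its argument "steps" is text: rows parted by semicolons, each of 7 numbers parted by spaces: the turn, a rotation vector about the world's x, y, z in rad, then the shift along the world's x, y, z in mm, then the opening, from 0 (shut) to 1 (fully open). In form: rx ry rz tx ty tz grip; .... A call has 1 to 8 rows; each row shifts and turns the commanded pose from where the row before left it; what a row does not reach is not made up. A row lasts 1/10 s, in which the tool goes at most 50 mm and 8.59 degrees, less where a joint would pass 70% of its speed; a pose out of reach is approached as far as the arm can. A call is refused whole if a number of a shift passes 50 or a number of a turn 0.15, either way. A call with a gripper value outside its range is refused whole. The fingers move at their own pace and stop on an object; the grip force is fixed at half the most. Time passes only in rows, so rows that do not move let the fingers close. It gives the time, the measured TCP pose, the force and the opening at its end, in the units of the state.
- r.sense(): the state, without advancing time (a new reading comes with each control period).
- cams.camera(name): name is "side" or "top" or "wrist"; returns a dict with "frame" (384x512x3 uint8, red, green, blue), "depth" (384x512 float32, m along the optical axis (not along the pixel's ray), 0 where there is no reading), "intrinsics" (3x3 intrinsics, pixels), "k1" (the pictures are not rectified: a ray, as slopes to the right and down, at radius r is drawn at 1 + k1 r^2 times it, then the intrinsics apply), "R" (3x3) and "t" (3): a world point X has camera coordinates R X + t. Camera axes: x right, y down, z forward; pixel columns grow to the right and rows downward; lengths in m; the calibration is good to about 2 mm. A picture is of the moment at which its call begins.
- r.close_job(): hands the job in, once; it reports no verdict.
The state is a dict: "time_s": time; "joint_pos": joint angles; "qd": joint speeds; "joint_torque": joint torques, N m; "tcp_pos": TCP position; "eef_rot": TCP orientation; "ft_force": force on the tool from outside, world axes, zero at the start; "wrist_torque": the same for the moment, N m; "gripper_width": finger opening in m.
Only numpy, scipy, OpenCV 4.12 (cv2) and the standard library are available. Lean on these libraries where they do the work, as an engineer would, in place of code of your own. Each camera call takes 0.05 s, during which the arm holds its last target.

### The job

The bench meter's battery bay is open. Pick up the cover that has the lip, hook its lip under the ledge at the lower end of the bay with its other edge still raised, then swing that top edge down below the two posts so that the cover lies flush and square over the bay, and let go. Leave the plain panel without a lip where it lies.

Things in the scene. Friction and masses are not known exactly. Their poses are not given: they have to be found in the camera images.
- cover: Right cover: flat grey plate 130x130x5 mm, about 0.2 kg, lying rib up, lip towards the robot (within 0.4 rad). Origin: centre of plate's underside; z up, x from lip edge to top edge. Lip: tongue flush with the underside, 90 wide (y), 4 thick, from x=-65 to -95. Grip rib in the middle of the plate: 12 thick (x), 60 wide (y), top at z=37 mm.
- cover_lip (a point): Middle of the tip of the cover's lip, on the underside: (-95, 0, 0) mm in the cover's frame. The cover is 160 mm long with its lip.
- bay: Fixed bench meter's white face, 190 mm wide, rising 15 deg away from the robot (yaw within 0.3 rad). Origin: on the face, mid-mouth of the ledge's slot; x up the slope, y left, z outward normal. Ledge (mm): grey hood, x -42 to 0, y -78 to 78, top z=28; slot under it 22 high, 144 wide, 36 deep (rear wall x=-36), open to +x. Bay opening with three cells: x 16 to 122, y -42 to 42.
- bay_posts (a point): On the face midway between the two grey stop posts above the bay, at (144, 0, 0) mm in the bay's frame. Posts: x 144 to 156, |y| 44 to 60, 38 high. Rear wall to posts is 180 mm, so the 160 mm cover goes in only tilted, lip first, top edge raised about 15 deg; home, its lip is 16 to 36 mm under the ledge, plate flat on the face. No latch: its weight keeps it shut.
- spare: Plain panel, to be left alone: a 130 x 130 x 5 mm grey plate with the same grip rib but no lip. Origin: centre of its underside.
Mind the look-alikes: they are no part of the job. What is shaped like the cover but brown is not meant.

How it is judged:
On the way:
1. the cover's lip is under the ledge while its top edge is still raised (more than 6 degrees off the face) (x of cover_lip in the frame of bay between -0.042 and -0.006 m and z of cover_lip in the frame of bay between -0.006 and 0.022 m and y of cover_lip in the frame of bay between -0.04 and 0.04 m and angle between cover's own z axis and vertical below 1.2 rad and angle between the z axis of cover and the z axis of bay, either way round above 0.105 rad), for 0.1 s.
At the end, for the whole second after the job is handed in: The cover lies at rest flat on the face, within 7 mm of it at its middle and within 4.5 degrees, square to it within 10 degrees, its middle within 18 mm and its lip within 22 mm of the bay's centre line, its lip at least 10 mm under the ledge; the plain panel is within 30 mm of where it lay (x of cover_lip in the frame of bay between -0.042 and -0.01 m and y of cover_lip in the frame of bay between -0.022 and 0.022 m and y of cover in the frame of bay between -0.018 and 0.018 m and z of cover in the frame of bay between -0.007 and 0.007 m and angle between the z axis of cover and the z axis of bay, either way round below 0.08 rad and angle between the x axis of cover and the x axis of bay, either way round below 0.18 rad and angle between cover's own z axis and vertical below 0.6 rad and linear speed of cover below 0.02 m/s and distance of spare from where it was at the start of the episode below 0.03 m); the robot touches nothing.
It fails at once if the plain panel is moved by more than 30 mm (distance of spare from where it was at the start of the episode above 0.03 m).
It also fails if it takes over 38 s, if anything falls off the work surface, if the arm or the gripper's body presses on something with over 40 N, if the wrist force passes 120 N, or if a joint passes its speed limit or range.

## Working session

There is one attempt and no reset: what is moved stays moved. The work goes in short steps, Python scripts to look and compute and a tool call to move; the robot and the scene stay as the last step left them, time stands still between calls to the robot, and variables do not carry over. Pictures are saved under pics/ and viewed, and the job is handed in when it is done.

Besides the shell and the picture viewer there is one more tool, called as a command line: name --argument value ..., lists and objects as JSON in quotes. servo_tool: Moves the arm, as the interface text tells. Its arguments: {"type":"object","properties":{"steps":{"type":"string"}},"required":["steps"]}

```bash
mkdir -p pics
cat > h.py <<'E'
import numpy as np, cv2, pickle
from cell import r, cams
def grab(names,tag):
    o={}
    for n in names:
        c=cams.camera(n); o[n]=c
        cv2.imwrite(f'pics/{tag}_{n}.png',cv2.cvtColor(c['frame'],cv2.COLOR_RGB2BGR))
    pickle.dump(o,open(f'{tag}.pkl','wb'))
    return o
def load(tag): return pickle.load(open(f'{tag}.pkl','rb'))
def cloud(c):
    K=c['intrinsics'];k1=float(c['k1'])
    h,w=c['depth'].shape
    u,v=np.meshgrid(np.arange(w),np.arange(h))
    p=np.stack([u,v],-1).reshape(-1,1,2).astype(np.float64)
    n=cv2.undistortPoints(p,np.array(K,float),np.array([k1,0,0,0,0.])).reshape(h,w,2)
    d=c['depth'].astype(float)
    X=np.dstack([n[...,0]*d,n[...,1]*d,d])
    R=np.array(c['R']);t=np.array(c['t'])
    return (X-t)@R, d>0   # R^T(X-t)
def rays(c,px):
    K=np.array(c['intrinsics'],float)
    n=cv2.undistortPoints(np.array(px,float).reshape(-1,1,2),K,np.array([float(c['k1']),0,0,0,0.])).reshape(-1,2)
    R=np.array(c['R']);t=np.array(c['t'])
    return -R.T@t,(np.c_[n,np.ones(len(n))])@R
E
python3 - <<'E'
from h import *
o=grab(['side','top','wrist'],'a')
for n,c in o.items(): print(n,c['k1'],(-np.array(c['R']).T@np.array(c['t'])).round(3),np.array(c['R']).round(2).tolist())
print(r.sense()); print(r.tip_reach)
E
```

```text
side -0.13202315221462485 [ 0.104 -0.852  0.694] [[0.9, -0.43, 0.02], [-0.23, -0.52, -0.82], [0.36, 0.74, -0.57]]
top -0.08289781057139257 [ 0.368 -0.048  1.159] [[0.01, -1.0, 0.02], [-0.99, -0.02, -0.1], [0.1, -0.02, -0.99]]
wrist -0.019195525794240473 [0.093 0.597 0.373] [[0.27, 0.96, -0.0], [0.93, -0.26, 0.28], [0.27, -0.07, -0.96]]
{'time_s': 0.15, 'joint_pos': array([ 1.29903001e+00,  3.14076811e-01, -4.78394827e-02,  1.21018846e+00,
       -5.89646240e-06,  1.57079064e+00]), 'qd': array([ 0.00063243, -0.00108156,  0.00392795,  0.00215195,  0.00086162,
       -0.00134981]), 'joint_torque': array([-8.15555086e-04, -5.40042186e+01,  3.40060794e+01,  1.32261516e-02,
       -4.11108135e-05, -1.00315754e-05]), 'tcp_pos': array([0.16095104, 0.57758103, 0.24762902]), 'eef_rot': array([ 0.21230524,  1.56042054, -0.21434802]), 'ft_force': array([ 0.01595009, -0.53589775, -0.63394015]), 'wrist_torque': array([-0.0110833 ,  0.00154771,  0.0102203 ]), 'gripper_width': 0.08544345951477868}
0.017
```

```bash
ls pics
```

```text
a_side.png
a_top.png
a_wrist.png
```

View pics/a_top.png

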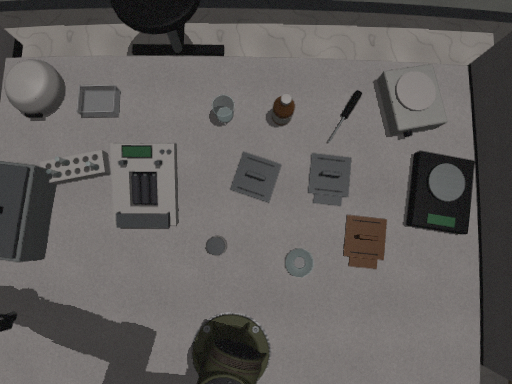

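View pics/a_side.png

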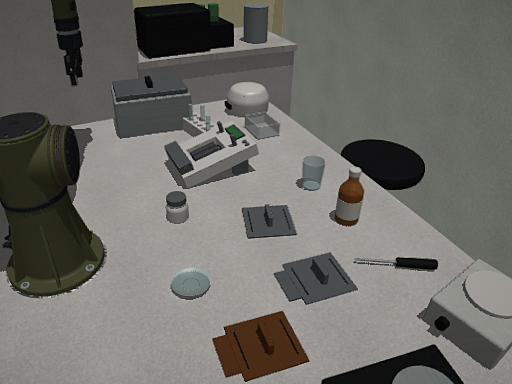

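Run:
```python
from h import *
o=load('a')
im=cv2.imread('pics/a_top.png')
a=cv2.resize(im[140:280,220:400],None,fx=4,fy=4,interpolation=cv2.INTER_CUBIC)
cv2.imwrite('pics/crop_cov.png',a)
b=cv2.resize(im[130:245,95:195],None,fx=5,fy=5,interpolation=cv2.INTER_CUBIC)
cv2.imwrite('pics/crop_bay.png',b)
P,ok=cloud(o['top'])
for uv in [(256,190),(329,190),(340,160),(315,160),(328,199),(300,220),(145,220),(120,200),(170,200),(170,150),(125,163),(158,163)]:
    print(uv,P[uv[1],uv[0]].round(4))
s=cv2.imread('pics/a_side.png')
cv2.imwrite('pics/crop_side.png',cv2.resize(s[90:200,140:290],None,fx=5,fy=5,interpolation=cv2.INTER_CUBIC))
```

```text
(256, 190) [ 0.5003 -0.0708  0.0081]
(329, 190) [ 0.504  -0.3022  0.008 ]
(340, 160) [ 0.6015 -0.3388  0.0075]
(315, 160) [ 0.5996 -0.2578  0.0088]
(328, 199) [ 0.4755 -0.2992  0.006 ]
(300, 220) [ 0.408  -0.2103  0.0056]
(145, 220) [0.3985 0.2561 0.0767]
(120, 200) [ 0.3683 -0.0477  1.159 ]
(170, 200) [0.4597 0.1868 0.0644]
(170, 150) [0.6033 0.1844 0.1028]
(125, 163) [0.5617 0.3131 0.1097]
(158, 163) [0.5597 0.2119 0.127 ]
```

View pics/crop_cov.png

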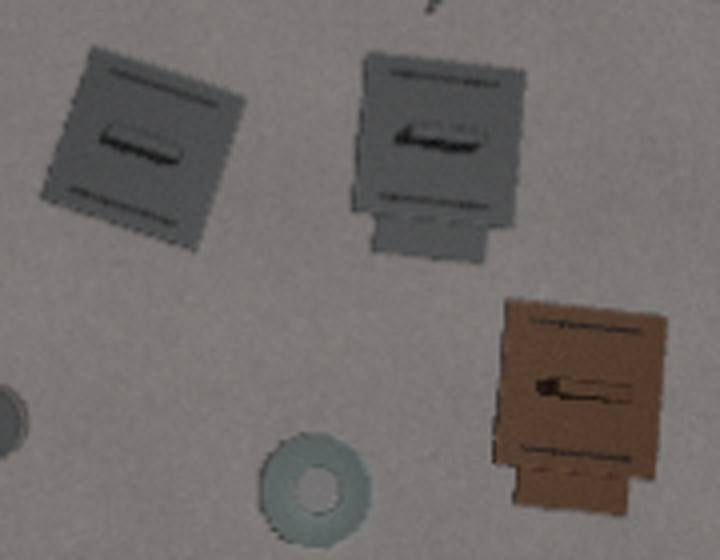

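View pics/crop_bay.png

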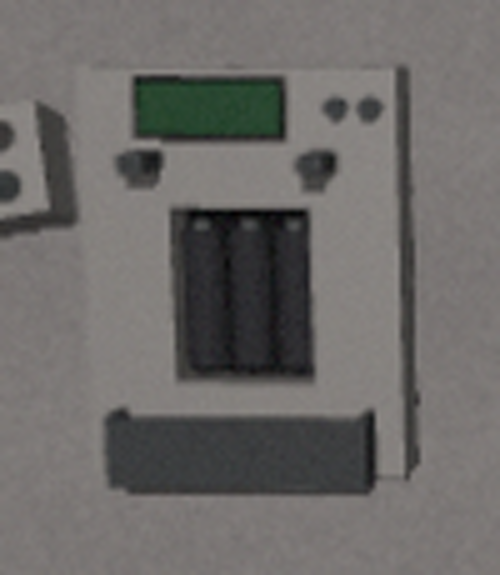

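View pics/crop_side.png

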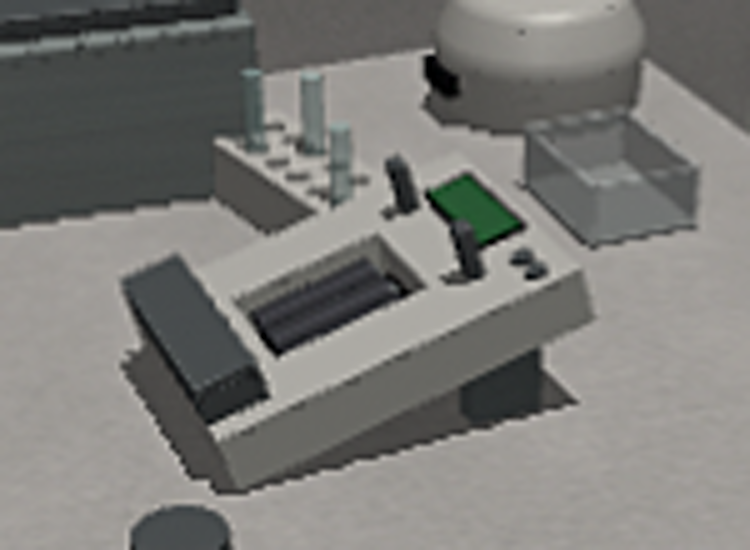

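Top view candidates: the plain grey plate (256,177) has no lip. The grey plate with a tongue (329,178) matches the cover. The brown one with a tongue (365,240) is the decoy. The crop confirms the tongue on the grey plate at (328,201). Next I measure the bay and the cover.

Run:
```python
from h import *
o=load('a'); c=o['top']
P,ok=cloud(c)
im=c['frame']; hsv=cv2.cvtColor(im,cv2.COLOR_RGB2HSV)
g=im.mean(2)
reg=np.zeros(g.shape,bool); reg[140:232,105:182]=1
pts=P[reg&ok&(g>115)&(P[...,2]>0.03)&(P[...,2]<.16)]
print(len(pts))
# ransac plane
rng=np.random.default_rng(0);best=0
for i in range(500):
    q=pts[rng.choice(len(pts),3,False)];n=np.cross(q[1]-q[0],q[2]-q[0]);n/=np.linalg.norm(n)+1e-12
    inl=abs((pts-q[0])@n)<.003
    if inl.sum()>best: best=inl.sum();B=inl
q=pts[B];cen=q.mean(0);n=np.linalg.svd(q-cen,full_matrices=False)[2][2];n*=np.sign(n[2])
print(best,cen,n,'tilt',np.degrees(np.arccos(n[2])),'uphill yaw',np.degrees(np.arctan2(-n[1],-n[0])), ((q-cen)@n).std())
def onplane(px,d=0):
    o_,r_=rays(c,px); s=((cen+n*d-o_)@n)/(r_@n); return o_+r_*s[:,None]
# contour of dark bay
dark=np.zeros(g.shape,np.uint8); dark[165:210,122:165]=(g[165:210,122:165]<85)*255
dark[:172]=0 
cs,_=cv2.findContours(dark,cv2.RETR_EXTERNAL,cv2.CHAIN_APPROX_NONE);k=max(cs,key=cv2.contourArea)
print(cv2.minAreaRect(k),cv2.boundingRect(k))
# hood
dk=np.zeros(g.shape,np.uint8); s=np.s_[208:234,110:180]
dk[s]=((g[s]<85)&(P[s][...,2]>.03))*255
cs,_=cv2.findContours(dk,cv2.RETR_EXTERNAL,cv2.CHAIN_APPROX_NONE);k2=max(cs,key=cv2.contourArea)
print(cv2.minAreaRect(k2),cv2.boundingRect(k2))
bx=cv2.boxPoints(cv2.minAreaRect(k)); hb=cv2.boxPoints(cv2.minAreaRect(k2))
print('bay corners on face',onplane(bx).round(4)); print('hood corners top',onplane(hb,.028).round(4))
hp=P[dk>0]; print('hood height above face',np.percentile((hp-cen)@n,[10,50,90]))
```

```text
2767
2323 [0.51770614 0.26624095 0.07895372] [-0.25897699 -0.00374165  0.96587624] tilt 15.010972100442011 uphill yaw 0.8277416031043272 0.0014781229588619015
((143.0, 188.5), (33.0, 28.0), 90.0) (129, 172, 29, 34)
((142.5, 219.5), (15.0, 53.0), 90.0) (116, 212, 54, 16)
bay corners on face [[0.5393 0.3081 0.0849]
 [0.5405 0.2243 0.0849]
 [0.4445 0.2266 0.0592]
 [0.4431 0.3116 0.0591]]
hood corners top [[0.4202 0.342  0.0821]
 [0.4229 0.1847 0.0822]
 [0.3793 0.1857 0.0705]
 [0.3763 0.3441 0.0703]]
hood height above face [0.02482987 0.02799874 0.03069861]
```

Run:
```python
from h import *
from scipy.spatial.transform import Rotation as Ro
s=r.sense();print(Ro.from_rotvec(s['eef_rot']).as_matrix().round(3))
```

```text
[[-0.     0.268  0.963]
 [-0.001  0.963 -0.268]
 [-1.    -0.001  0.   ]]
```

View pics/a_wrist.png

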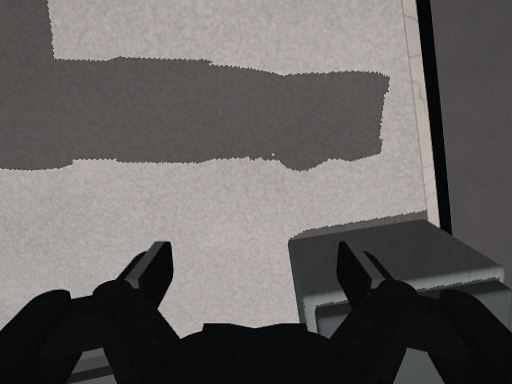

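Run:
```python
from h import *
o=load('a'); P,ok=cloud(o['top'])
m=ok&(P[...,0]>.1)&(P[...,0]<.85)
for y0 in np.arange(-.5,.8,.1):
    z=P[m&(P[...,1]>y0)&(P[...,1]<y0+.1)]
    if len(z): i=z[:,2].argmax();print(round(y0,1),z[i].round(3))
print(o['wrist']['intrinsics'],o['top']['intrinsics'])
```

```text
-0.5 [ 0.833 -0.491  0.078]
-0.4 [ 0.559 -0.301  0.043]
-0.3 [ 0.559 -0.298  0.042]
-0.2 [ 0.75  -0.148  0.166]
-0.1 [ 0.101 -0.013  0.346]
-0.0 [0.106 0.    0.342]
0.1 [0.616 0.192 0.11 ]
0.2 [0.561 0.219 0.133]
0.3 [0.562 0.325 0.136]
0.4 [0.562 0.426 0.117]
0.5 [0.145 0.508 0.341]
0.6 [0.418 0.64  0.175]
0.7 [0.81  0.704 0.108]
[[278.12047301   0.         254.46322855]
 [  0.         278.12047301 196.12290085]
 [  0.           0.           1.        ]] [[368.0547011    0.         254.20106159]
 [  0.         368.0547011  193.90663322]
 [  0.           0.           1.        ]]
```

servo_tool --steps "0 0 -0.14 20 -20 20 0.7;0 0 -0.14 35 -40 10 0.7;0 0 -0.14 35 -40 10 0.7;0 0 -0.14 35 -40 10 0.7;0 0 -0.14 35 -40 0 0.7;0 0 -0.14 35 -40 0 0.7;0 0 -0.14 35 -40 0 0.7;0 0 -0.14 35 -40 0 0.7"

```text
time_s: 0.95
tcp_pos: [0.4107, 0.2947, 0.296]
eef_rot: [1.081, 1.286, -1.08]
ft_force: [-0.5, -0.0, -0.3]
gripper_width: 0.0595
```

servo_tool --steps "0 0 -0.14 35 -40 0 0.7;0 0 -0.04 0 0 0 0.7;0 0 0 0 0 0 0.7;0 0 0 0 0 0 0.7"

```text
time_s: 1.35
tcp_pos: [0.4425, 0.259, 0.2958]
eef_rot: [1.209, 1.21, -1.21]
ft_force: [-0.1, 0.3, 0.4]
gripper_width: 0.0603
```

Run:
```python
from h import *
o=grab(['wrist'],'b')
```

```text
(no output)
```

View pics/b_wrist.png

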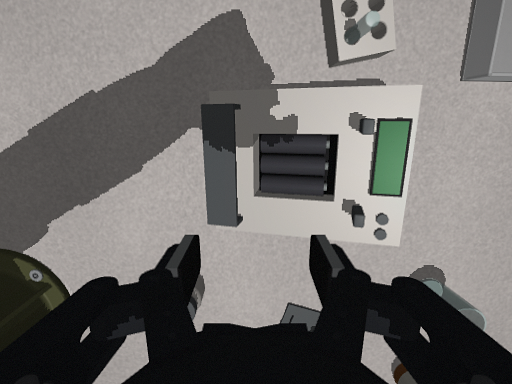

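The wrist view shows the whole bay: opening corners near (259,134), (337,135), (333,200) and (254,195), hood at x 202–240, posts near (367,126) and (357,214).

```bash
cat > bay.py <<'E'
from h import *
def bayfit(c,box,verbose=1):
    P,ok=cloud(c);g=c['frame'].mean(2)
    s=np.zeros(g.shape,bool);s[box[1]:box[3],box[0]:box[2]]=1
    pts=P[s&ok&(P[...,2]>.03)&(P[...,2]<.14)]
    rng=np.random.default_rng(0);best=0
    for i in range(800):
        q=pts[rng.choice(len(pts),3,False)];n=np.cross(q[1]-q[0],q[2]-q[0]);n/=np.linalg.norm(n)+1e-12
        if abs(abs(n[2])-.966)>.02: continue
        inl=abs((pts-q[0])@n)<.002
        if inl.sum()>best: best=inl.sum();B=inl
    q=pts[B];cen=q.mean(0);n=np.linalg.svd(q-cen,full_matrices=False)[2][2];n*=np.sign(n[2])
    print('plane',best,cen.round(4),n.round(4),'tilt',np.degrees(np.arccos(n[2])).round(2),'yaw',np.degrees(np.arctan2(-n[1],-n[0])).round(2),'std',((q-cen)@n).std().round(4))
    H=(P-cen)@n
    return P,ok,s,cen,n,H
E
python3 - <<'E'
from bay import *
c=load('b')['wrist']
P,ok,s,cen,n,H=bayfit(c,(198,80,425,248))
ex=np.array([1,0,0])-n*n[0];ex/=np.linalg.norm(ex);ey=np.cross(n,ex)
def q2(px,d=0):
    o_,r_=rays(c,px);k=((cen+n*d-o_)@n)/(r_@n);X=o_+r_*k[:,None];return np.c_[(X-cen)@ex,(X-cen)@ey]
for name,m,d in [('hole',ok&(H<-.006)&s&(P[...,2]>.02),0),('hood',ok&(H>.018)&s,.028)]:
    m=m.astype(np.uint8)
    if name=='hole': m[:, :245]=0;m[:,345:]=0;m[:120]=0;m[210:]=0
    else: m[:,250:]=0
    m=cv2.morphologyEx(m,cv2.MORPH_OPEN,np.ones((3,3)))
    k=max(cv2.findContours(m,cv2.RETR_EXTERNAL,cv2.CHAIN_APPROX_NONE)[0],key=cv2.contourArea)
    Q=q2(k.reshape(-1,2),d).astype(np.float32)*1000
    rc=cv2.minAreaRect(Q);print(name,rc,cv2.boundingRect(k))
    np.save(name,Q)
hp=H[ok&(H>.018)&(H<.036)&s]; print(np.percentile(hp,[5,25,50,75,95]))
# posts
m=(ok&(H>.030)&(H<.042)&s);m[:,:300]=0
num,l,st,ce=cv2.connectedComponentsWithStats(m.astype(np.uint8))
for i in range(1,num):
    if st[i,4]>4: 
        p=P[l==i];print('post',st[i],np.c_[(p-cen)@ex,(p-cen)@ey,(p-cen)@n].mean(0)*1000)
print(ex,ey)
E
```

```text
plane 18064 [0.5232 0.2781 0.0787] [-0.2606 -0.0028  0.9655] tilt 15.1 yaw 0.61 std 0.0008
hole ((-31.79882049560547, -10.063762664794922), (104.60115051269531, 82.41470336914062), 0.9998648166656494) (254, 134, 85, 66)
hood ((-121.33245086669922, -11.167015075683594), (44.4826545715332, 155.76556396484375), 0.48870304226875305) (201, 104, 38, 123)
[0.0264989  0.0275883  0.02810369 0.02861385 0.02935781]
post [362 119  13  16 191] [47.22216564 42.57963758 37.42162965]
post [353 213  12  15 167] [ 48.62229021 -60.59360721  37.08072028]
[ 9.65459378e-01 -7.48687257e-04  2.60552544e-01] [0.         0.99999587 0.00287345]
```

servo_tool --steps "0 0 0 8 -40 0 0.7;0 0 -0.02 9 -48 0 0.7;0 0 -0.02 9 -48 0 0.7;0 0 -0.02 9 -48 0 0.7;0 0 -0.02 9 -48 -10 0.7;0 0 -0.02 9 -48 -10 0.7;0 0 0 9 -48 -10 0.7;0 0 0 9 -48 -10 0.7"

```text
time_s: 2.2
tcp_pos: [0.5141, -0.1176, 0.2559]
eef_rot: [1.281, 1.161, -1.28]
ft_force: [0.9, 0.8, -0.4]
gripper_width: 0.0598
```

servo_tool --steps "0 0 0 9 -48 -10 0.7;0 0 0 9 -48 -5 0.7;0 0 0 9 -48 0 0.7;0 0 0 4 -39 0 0.7;0 0 0 0 0 0 0.7;0 0 0 0 0 0 0.7"

```text
time_s: 2.8
tcp_pos: [0.545, -0.2995, 0.2405]
eef_rot: [1.283, 1.161, -1.283]
ft_force: [0.1, 1.1, -0.1]
gripper_width: 0.0594
```

Run:
```python
from h import *
o=grab(['wrist'],'c'); c=o['wrist']
P,ok=cloud(c)
m=ok&(P[...,2]>.003)&(P[...,2]<.0085)
print(r.sense()['tcp_pos'],r.sense()['time_s'])
cv2.imwrite('pics/c_mask.png',m.astype(np.uint8)*255)
```

```text
[ 0.5449671  -0.29865884  0.24072355] 2.85
```

View pics/c_wrist.png

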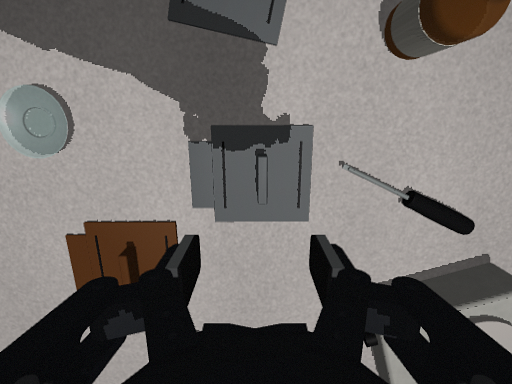

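View pics/c_mask.png

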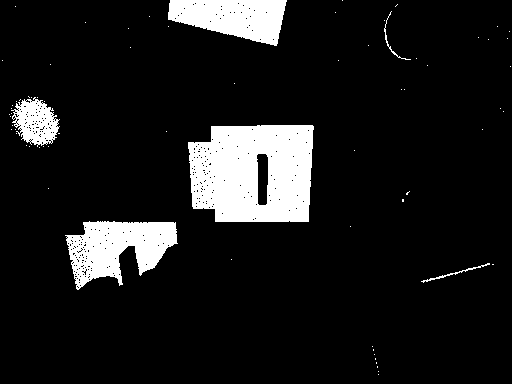

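The grey cover sits at (262,172) with its lip on the left, towards the robot (202,175). The spare is at (228,15) and the brown decoy at (125,255). I'll measure the cover's pose from the mask.

Run:
```python
from h import *
c=load('c')['wrist']; P,ok=cloud(c)
m=(ok&(P[...,2]>.003)&(P[...,2]<.0085)).astype(np.uint8)
m[:, :208]=0
m[:110]=0;m[230:]=0;m[:,325:]=0
m=cv2.morphologyEx(m,cv2.MORPH_CLOSE,np.ones((5,5)))
# drop lip columns
m=cv2.morphologyEx(m,cv2.MORPH_OPEN,np.ones((75,3)))
k=max(cv2.findContours(m,cv2.RETR_EXTERNAL,cv2.CHAIN_APPROX_NONE)[0],key=cv2.contourArea).reshape(-1,2)
o,R=rays(c,k);X=o+R*((.005-o[2])/R[:,2])[:,None]
print('plate',cv2.minAreaRect((X[:,:2]*1000).astype(np.float32)))
m2=ok&(P[...,2]>.02)&(P[...,2]<.05);m2[:,:230]=0;m2[:,290:]=0;m2[:140]=0;m2[215:]=0
k=max(cv2.findContours(m2.astype(np.uint8),cv2.RETR_EXTERNAL,cv2.CHAIN_APPROX_NONE)[0],key=cv2.contourArea).reshape(-1,2)
print(cv2.boundingRect(k))
top=P[m2&(P[...,2]>.033)];print('rib top z',np.median(top[:,2]),top.mean(0))
o,R=rays(c,k);X=o+R*((.037-o[2])/R[:,2])[:,None]
print('rib',cv2.minAreaRect((X[:,:2]*1000).astype(np.float32)), cv2.minAreaRect((top[:,:2]*1000).astype(np.float32)))
```

```text
plate ((516.5469970703125, -300.776611328125), (127.92061614990234, 62.97891616821289), 84.2890625)
(258, 155, 10, 50)
rib top z 0.03702533467622651 [ 0.55403105 -0.30274904  0.03700608]
rib ((554.2427368164062, -303.3388977050781), (60.733863830566406, 10.945857048034668), 84.46634674072266) ((554.1802368164062, -304.2618103027344), (59.74925231933594, 11.023093223571777), 84.46161651611328)
```

servo_tool --steps "0 0 0 9 -4 -30 0.7;0 0 0 0 0 -45 0.7;0 0 0 0 0 -45 0.7;0 0 0 0 0 -40 0.6;0 0 0 0 0 -30 0.6;0 0 0 0 0 -23 0.6;0 0 0 0 0 0 0.6;0 0 0 0 0 0 0.6"

```text
time_s: 3.65
tcp_pos: [0.5541, -0.3025, 0.0286]
eef_rot: [1.282, 1.161, -1.282]
ft_force: [1.3, -0.3, 0.5]
gripper_width: 0.0513
```

servo_tool --steps "0 0 0 0 0 0 0;0 0 0 0 0 0 0;0 0 0 0 0 0 0;0 0 0 0 0 0 0;0 0 0 0 0 0 0;0 0 0 0 0 0 0"

```text
time_s: 4.25
tcp_pos: [0.5549, -0.3046, 0.0298]
eef_rot: [1.284, 1.157, -1.282]
ft_force: [-0.2, 0.5, 7.1]
gripper_width: 0.0106
```

servo_tool --steps "0 0 0 0 0 15 0;0 0 0 0 0 40 0;0 0 0 0 0 45 0;0 0 0 0 0 45 0;0 0 0 0 0 45 0;0 0 0 0 0 0 0;0 0 0 0 0 0 0"

```text
time_s: 4.95
tcp_pos: [0.5544, -0.3046, 0.2202]
eef_rot: [1.284, 1.156, -1.282]
ft_force: [-0.5, -0.1, -2.3]
gripper_width: 0.0105
```

```bash
cat > plan.py <<'E'
from h import *
from scipy.spatial.transform import Rotation as Ro
O=np.array([.426,.266,.053]);yaw=.013
Rb=Ro.from_euler('z',yaw)*Ro.from_euler('y',-np.radians(15))
G=np.array([0,0,.029]) # TCP in cover frame
def tgt(lx,lz,th,ly=0):
    Rc=Ro.from_euler('z',yaw)*Ro.from_euler('y',-np.radians(15+th))
    T=O+Rb.apply([lx/1000,ly/1000,lz/1000])+Rc.apply(np.array([.095,0,0])+G)
    return T,Rc
E
python3 - <<'E'
from plan import *
o=grab(['wrist','side'],'d')
s=r.sense();print(s['tcp_pos'],s['eef_rot'],s['ft_force'],s['time_s'],s['gripper_width'],s['joint_pos'].round(3))
for a in [(30,40,20),(10,10,20),(-28,8,20),(-28,2,10),(-26,0,0)]: print(a,tgt(*a)[0].round(4))
E
```

```text
[ 0.55284914 -0.30372064  0.21703212] [ 1.28310501  1.16165392 -1.28436458] [-0.35146229  0.0893906  -1.82199708] 5.05 0.010966801675921902 [-0.502  0.386 -0.016  1.17  -0.     1.17 ]
(30, 40, 20) [0.5058 0.267  0.1776]
(10, 10, 20) [0.4943 0.2669 0.1435]
(-28, 8, 20) [0.4581 0.2664 0.1317]
(-28, 2, 10) [0.4723 0.2666 0.1141]
(-26, 0, 0) [0.4851 0.2668 0.0989]
```

View pics/d_wrist.png

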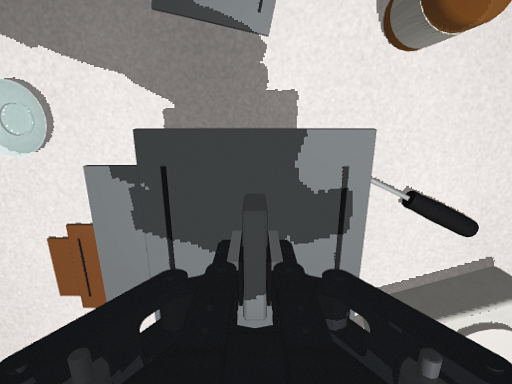

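View pics/d_side.png

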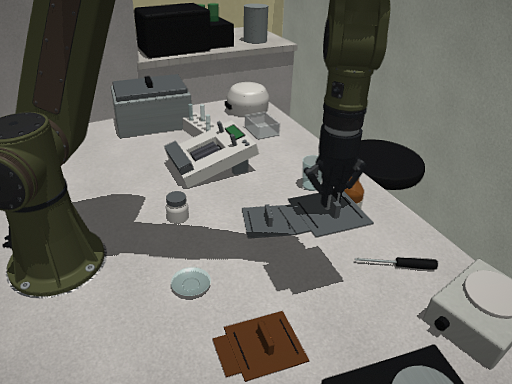

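The cover is held flat: lip tip at left (90,180), rib at (255,200). I'll check how it sits in the hand.

Run:
```python
from plan import *
c=load('d')['wrist'];P,ok=cloud(c);s=r.sense()
Rt=Ro.from_rotvec(s['eef_rot']);T=np.array([.5538,-.3040,.2185])
z=P[...,2]; reg=np.zeros(z.shape,bool);reg[130:220,140:370]=1;reg[185:,195:320]=0
pl=P[reg&ok&(z>.17)&(z<.22)]
print(len(pl),np.median(pl[:,2]))
cen=np.median(pl,0);pl=pl[abs(pl[:,2]-cen[2])<.01];cen=pl.mean(0);n=np.linalg.svd(pl-cen,full_matrices=False)[2][2];n*=np.sign(n[2]);print('plane n',n.round(4),cen, 'z at tcp',(cen[2]-((T-cen)[:2]@n[:2])/n[2]))
m=(ok&(abs((P-cen)@n)<.006));m[:100]=0;m[270:]=0
m2=m.astype(np.uint8);k=max(cv2.findContours(m2,cv2.RETR_EXTERNAL,cv2.CHAIN_APPROX_NONE)[0],key=cv2.contourArea).reshape(-1,2)
def proj(px):
    o,R=rays(c,px);return o+R*(((cen-o)@n)/(R@n))[:,None]
X=proj(k)
def line(sel,nm):
    q=X[sel][:,:2].astype(np.float32);l=cv2.fitLine(q,cv2.DIST_HUBER,0,.001,.001).ravel();print(nm,sel.sum(),'ang',np.degrees(np.arctan2(l[1],l[0])).round(2),'pt',l[2:].round(4)); return l
u,v=k.T
e=line((abs(v-130)<5)&(u>145)&(u<365),'y+ edge')
l=line((u>360)&(v>140)&(v<255),'x+ edge')
l2=line((u<100)&(v>175)&(v<215),'lip tip')
h=P[ok&(z>cen[2]+.025)&(z<cen[2]+.04)];
m=ok&(z>cen[2]+.025)&(z<cen[2]+.038);m[:190]=0;m[240:]=0;m[:,:235]=0;m[:,275:]=0;print('rib',P[m].mean(0).round(4),P[m].min(0),P[m].max(0))
ax=np.array([np.cos(-.098),np.sin(-.098)]);ay=np.array([-ax[1],ax[0]])
for nm,q,a in [('y+',e,ay),('x+',l,ax),('lip',l2,ax)]: print(nm,((q[2:]-T[:2])@a).round(4))
```

```text
16217 0.19556921820937512
plane n [-0.0021  0.0011  1.    ] [ 0.55827705 -0.26078157  0.19556598] z at tcp 0.19560346312677399
y+ edge 219 ang -5.76 pt [ 0.5748 -0.2413]
x+ edge 114 ang 84.43 pt [ 0.621 -0.285]
lip tip 39 ang 84.51 pt [ 0.4635 -0.2669]
rib [ 0.5567 -0.2809  0.2268] [ 0.54997475 -0.28973196  0.22059238] [ 0.56293338 -0.27413725  0.22926541]
y+ 0.0645
x+ 0.065
lip -0.0935
```

servo_tool --steps "0 0 0 0 30 5 0;0 0 0.02 -4 45 5 0;0 0 0.02 -4 48 5 0;0 0 0.02 -4 48 5 0;0 0 0.02 -4 48 5 0;0 0 0.02 -4 48 5 0;0 0 0.01 -4 48 0 0;0 0 0 -4 48 0 0"

```text
time_s: 5.85
tcp_pos: [0.5241, 0.0605, 0.2464]
eef_rot: [1.201, 1.215, -1.205]
ft_force: [0.2, 1.1, -1.7]
gripper_width: 0.0109
```

servo_tool --steps "0 -0.10 0 -4 48 0 0;0 -0.10 0 -4 48 0 0;0 -0.10 0 -4 48 0 0;0 -0.10 0 -4 48 0 0;0 -0.10 0 -4 20 0 0;0 -0.11 0 -2 0 0 0;0 0 0 0 0 0 0;0 0 0 0 0 0 0"

```text
time_s: 6.65
tcp_pos: [0.5023, 0.2703, 0.2462]
eef_rot: [1.426, 0.755, -0.748]
ft_force: [0.4, 0.7, -0.5]
gripper_width: 0.0104
```

Run:
```python
from plan import *
o=grab(['wrist','side'],'e')
s=r.sense();print(s['tcp_pos'],s['ft_force'],s['time_s'],s['gripper_width'],s['joint_pos'].round(3))
R=Ro.from_rotvec(s['eef_rot']).as_matrix();print(R.round(3),'tooly pitch',np.arcsin(R[2,1]),'yaw',np.arctan2(R[1,1],R[0,1]))
T,_=tgt(25,35,20);print('delta mm',((T-s['tcp_pos'])*1000).round(1))
```

```text
[0.50501738 0.27094497 0.24885085] [ 0.59407352  0.35263468 -1.69912281] 6.75 0.010881206390304404 [ 0.694 -0.094 -0.677  0.496 -0.375  2.162]
[[ 0.572  0.82   0.006]
 [-0.     0.008 -1.   ]
 [-0.82   0.572  0.005]] tooly pitch 0.6090877317925707 yaw 0.009341831377983185
delta mm [ -2.7  -4.  -77.3]
```

View pics/e_wrist.png

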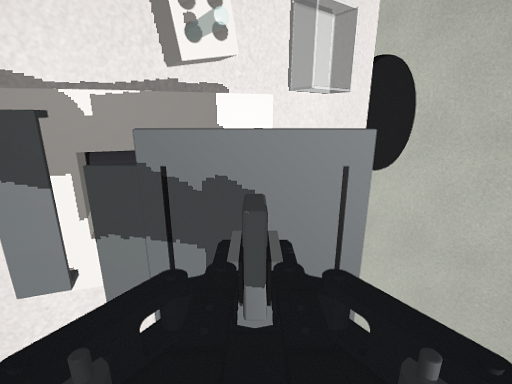

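View pics/e_side.png

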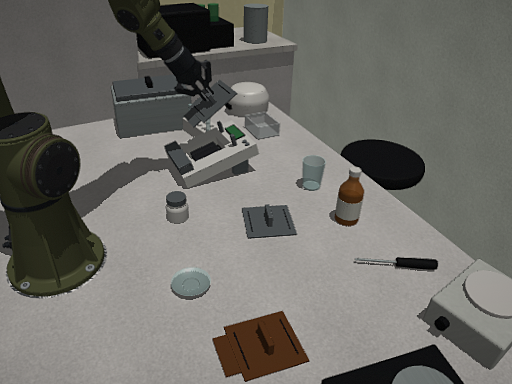

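The held cover is tilted above the bay. In the wrist view the hood is at left (35,200) and the posts are hidden under the plate. I'm lowering it in front of the slot.

servo_tool --steps "0 0 0 -1 -2 -25 0;0 0 0 -1 -2 -30 0;0 0 0.003 0 0 -20 0;0 0 0 0 0 -10 0;0 0 0 0 0 -10 0;0 0 0 0 0 0 0;0 0 0 0 0 0 0"

```text
time_s: 7.45
tcp_pos: [0.5027, 0.2672, 0.1539]
eef_rot: [1.429, 0.753, -0.742]
ft_force: [-0.5, -0.2, -1.5]
gripper_width: 0.0111
```

```bash
cat > chk.py <<'E'
from plan import *
import sys
tag=sys.argv[1]
o=grab(['wrist','side'],tag)
s=r.sense();print(s['tcp_pos'],s['ft_force'].round(1),s['time_s'],s['gripper_width'])
R=Ro.from_rotvec(s['eef_rot']).as_matrix();p=np.arcsin(R[2,1]);print('pitch',p,'yaw',np.arctan2(R[1,1],R[0,1]))
# cover frame from tool: x=tooly, z=-toolx
Rc=np.c_[R[:,1],-R[:,2],-R[:,0]]; Rc[:,1]=np.cross(Rc[:,2],Rc[:,0])
lip=s['tcp_pos']-Rc@(np.array([.095,0,0])+G)
print('lip in bay mm',(Rb.inv().apply(lip-O)*1000).round(1),'theta',np.degrees(p)-15)
# measured: plate front / hood via cloud in bay frame
im=cv2.imread(f'pics/{tag}_side.png');cv2.imwrite(f'pics/{tag}_sc.png',cv2.resize(im[60:200,130:290],None,fx=4.5,fy=4.2,interpolation=cv2.INTER_CUBIC))
E
python3 chk.py f
```

```text
[0.5026397  0.26749756 0.15436014] [-0.8  0.1 -2. ] 7.55 0.011463739190400246
pitch 0.611526049582185 yaw 0.012972210146650957
lip in bay mm [21.   0.4 18.3] theta 20.03786170336712
```

View pics/f_wrist.png

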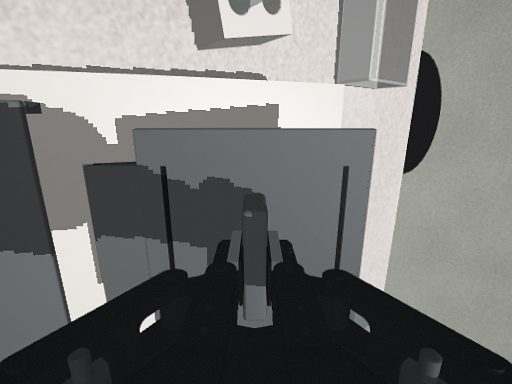

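View pics/f_sc.png

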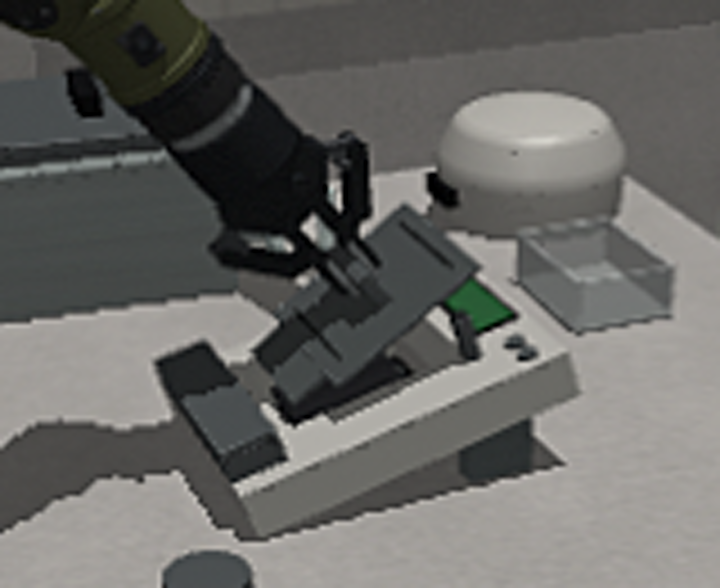

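The side view shows the lip just uphill of the hood mouth, above the face and clear of it. Quick metric check of the gap:

Run:
```python
from plan import *
c=load('f')['wrist'];P,ok=cloud(c)
B=Rb.inv().apply((P-O).reshape(-1,3)).reshape(P.shape)*1000
for v in range(180,300,20):
    row=[(u,*B[v,u].round(0).astype(int)) for u in list(range(20,130,6)) if ok[v,u]]
    print(v,row)
```

```text
180 [(20, np.int64(-8), np.int64(41), np.int64(28)), (26, np.int64(-5), np.int64(40), np.int64(28)), (32, np.int64(-3), np.int64(40), np.int64(27)), (38, np.int64(-1), np.int64(40), np.int64(25)), (44, np.int64(-7), np.int64(34), np.int64(-1)), (50, np.int64(-3), np.int64(34), np.int64(0)), (56, np.int64(0), np.int64(34), np.int64(1)), (62, np.int64(3), np.int64(34), np.int64(-1)), (68, np.int64(6), np.int64(34), np.int64(1)), (74, np.int64(9), np.int64(33), np.int64(-1)), (80, np.int64(12), np.int64(33), np.int64(-2)), (86, np.int64(20), np.int64(37), np.int64(22)), (92, np.int64(24), np.int64(37), np.int64(23)), (98, np.int64(27), np.int64(37), np.int64(24)), (104, np.int64(30), np.int64(37), np.int64(25)), (110, np.int64(33), np.int64(37), np.int64(27)), (116, np.int64(36), np.int64(37), np.int64(27)), (122, np.int64(40), np.int64(37), np.int64(29)), (128, np.int64(43), np.int64(37), np.int64(30))]
200 [(20, np.int64(-10), np.int64(30), np.int64(28)), (26, np.int64(-7), np.int64(30), np.int64(28)), (32, np.int64(-4), np.int64(30), np.int64(29)), (38, np.int64(-2), np.int64(30), np
[... 3710 characters left out ...]
), np.int64(28)), (50, np.int64(-5), np.int64(-17), np.int64(28)), (56, np.int64(-2), np.int64(-17), np.int64(29)), (62, np.int64(-9), np.int64(-34), np.int64(0)), (68, np.int64(-5), np.int64(-35), np.int64(0)), (74, np.int64(-2), np.int64(-35), np.int64(0)), (80, np.int64(1), np.int64(-37), np.int64(-1)), (86, np.int64(5), np.int64(-37), np.int64(0)), (92, np.int64(8), np.int64(-39), np.int64(-2)), (98, np.int64(13), np.int64(-38), np.int64(1)), (104, np.int64(21), np.int64(-27), np.int64(22)), (110, np.int64(24), np.int64(-26), np.int64(24)), (116, np.int64(28), np.int64(-27), np.int64(24)), (122, np.int64(31), np.int64(-27), np.int64(25)), (128, np.int64(35), np.int64(-27), np.int64(27))]
```

The cloud agrees with the kinematics: lip tip at bay (21, 0, 18) mm, hood edge at x ≈ -1 mm.

Run:
```python
from plan import *
a=[(21,18.3,20),(18,4,20),(-12,4,20),(-26,4,13),(-26,2,8),(-26,1,4),(-26,0,0)]
for p,q in zip(a,a[1:]): print(p,q,((tgt(*q)[0]-tgt(*p)[0])*1000).round(1),'dpitch',-np.radians(q[2]-p[2]).round(3))
```

```text
(21, 18.3, 20) (18, 4, 20) [  0.8   0.  -14.6] dpitch -0.0
(18, 4, 20) (-12, 4, 20) [-29.   -0.4  -7.8] dpitch -0.0
(-12, 4, 20) (-26, 4, 13) [ -4.4  -0.1 -11.7] dpitch 0.122
(-26, 4, 13) (-26, 2, 8) [ 6.4  0.1 -8.3] dpitch 0.087
(-26, 2, 8) (-26, 1, 4) [ 4.5  0.1 -6.4] dpitch 0.07
(-26, 1, 4) (-26, 0, 0) [ 4.1  0.1 -6.7] dpitch 0.07
```

servo_tool --steps "0 0 0 0.5 0 -8 0;0 0 0 0.5 0 -7 0;0 0 0 -10 0 -3 0;0 0 0 -10 0 -2.5 0;0 0 0 -9 0 -2.5 0;0 0 0 0 0 0 0;0 0 0 0 0 0 0"

```text
time_s: 8.25
tcp_pos: [0.4736, 0.2673, 0.1303]
eef_rot: [1.428, 0.754, -0.742]
ft_force: [-0.2, 0.7, -1.2]
gripper_width: 0.0112
```

```bash
python3 chk.py g
```

```text
[0.47415824 0.26734374 0.13059291] [ 0.3  0.1 -2.3] 8.35 0.011021770579845783
pitch 0.6109110362496416 yaw 0.013660927501105388
lip in bay mm [-12.7   0.5   2.7] theta 20.00262403506811
```

View pics/g_sc.png

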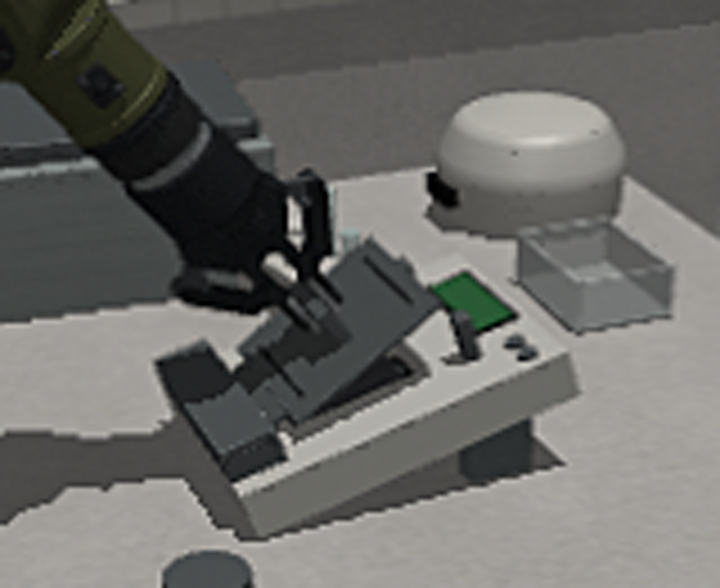

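The lip has entered the slot: in the side crop the tongue disappears under the hood at about (255,390), with the top edge raised. Next I push further in and ease the tilt.

servo_tool --steps "0 0.04 0 -1.5 0 -3.5 0;0 0.04 0 -1.5 0 -3.5 0;0 0.042 0 -1.5 0 -3.5 0;0 0 0 0 0 0 0;0 0 0 0 0 0 0"

```text
time_s: 8.85
tcp_pos: [0.4699, 0.2669, 0.1198]
eef_rot: [1.393, 0.846, -0.835]
ft_force: [0.1, -0.8, -2.5]
gripper_width: 0.0107
```

```bash
python3 chk.py i
```

```text
[0.46919329 0.26675414 0.11946031] [-0.7  0.3 -1.8] 8.95 0.011104472427673626
pitch 0.48860548444795177 yaw 0.013021793135223106
lip in bay mm [-27.1   0.1   3.4] theta 12.99503210581262
```

servo_tool --steps "0 0.044 0 3.2 0 -4.2 0;0 0.043 0 3.2 0 -4.1 0;0 0.035 0 2.3 0 -3.2 0;0 0.035 0 2.2 0 -3.2 0;0 0 0 0 0 0 0;0 0 0 0 0 0 0"

```text
time_s: 9.55
tcp_pos: [0.48, 0.2668, 0.1046]
eef_rot: [1.339, 0.967, -0.954]
ft_force: [-0.4, -0.1, -1.4]
gripper_width: 0.0109
```

```bash
python3 chk.py j
```

```text
[0.47959559 0.26673192 0.10463492] [ 0.4  0.3 -1.5] 9.65 0.010627711382475615
pitch 0.33133012224404235 yaw 0.012590056922821473
lip in bay mm [-27.6  -0.    0.5] theta 3.9838176301372634
```

View pics/j_sc.png

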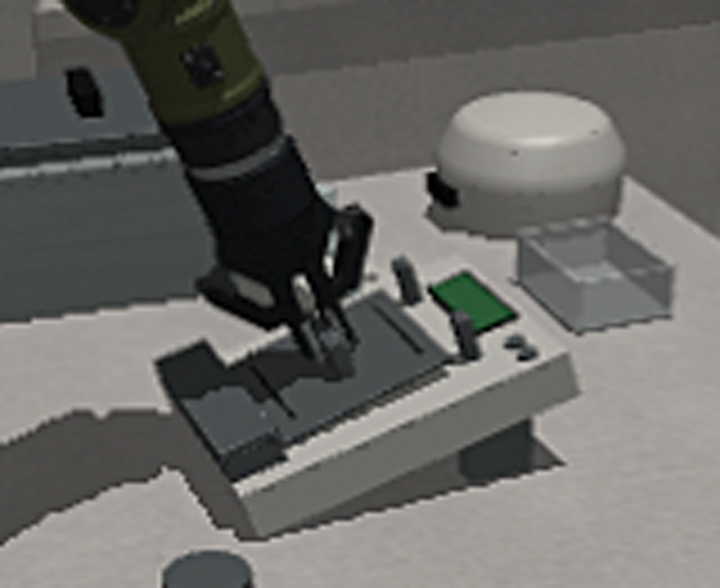

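The plate's top edge is now below the post tops, with about 4° left to close. I'll lower the rest and watch the force.

servo_tool --steps "0 0.035 0 2 0 -3.2 0;0 0.033 0 2 0 -3 0;0 0 0 0 0 0 0;0 0 0 0 0 0 0"

```text
time_s: 10.05
tcp_pos: [0.4842, 0.267, 0.0988]
eef_rot: [1.314, 1.018, -1.004]
ft_force: [0.4, 0.3, -0.1]
gripper_width: 0.0106
```

```bash
python3 chk.py k
```

```text
[0.48394439 0.26692886 0.09871234] [ 0.2  0.5 -1.6] 10.15 0.010882092126910022
pitch 0.26381032426948875 yaw 0.012193789931593087
lip in bay mm [-27.1   0.2  -0. ] theta 0.11521817261937706
```

servo_tool --steps "0 0 0 0 0 -0.5 0;0 0 0 0 0 0 0.2;0 0 0 0 0 0 0.4;0 0 0 0 0 0 0.5;0 0 0 0 0 0 0.5;0 0 0 0 0 0 0.5"

```text
time_s: 10.75
tcp_pos: [0.4842, 0.2669, 0.0981]
eef_rot: [1.314, 1.019, -1.005]
ft_force: [-0.1, 0.3, 0.9]
gripper_width: 0.043
```

servo_tool --steps "0 0 0 -3 0 10 0.5;0 0 0 -7 0 25 0.5;0 0 0 -11 0 40 0.5;0 0 0 -11 0 40 0.5;0 0 0 -11 0 40 0.5;0 0 0 0 0 0 0.5;0 0 0 0 0 0 0.5"

```text
time_s: 11.45
tcp_pos: [0.4416, 0.2675, 0.255]
eef_rot: [1.316, 1.018, -1.002]
ft_force: [-0.6, -0.4, -0.7]
gripper_width: 0.0427
```

Run:
```python
from plan import *
o=grab(['wrist','side','top'],'m')
im=cv2.imread('pics/m_side.png');cv2.imwrite('pics/m_sc.png',cv2.resize(im[60:200,130:290],None,fx=4.5,fy=4.2,interpolation=cv2.INTER_CUBIC))
c=o['wrist'];P,ok=cloud(c)
B=Rb.inv().apply((P-O).reshape(-1,3)).reshape(P.shape)*1000
m=ok&(abs(B[...,2]-5)<2.0)&(B[...,0]>10)&(B[...,0]<140)&(abs(B[...,1])<64)
q=B[m];A=np.c_[q[:,:2],np.ones(len(q))];print('plane z=ax+by+c',np.linalg.lstsq(A,q[:,2],rcond=None)[0],len(q))
m2=ok&(B[...,2]>30)&(B[...,2]<42)&(B[...,0]>40)&(B[...,0]<100)&(abs(B[...,1])<40)
print('rib',B[m2].mean(0),cv2.minAreaRect(B[m2][:,:2].astype(np.float32)))
print(r.sense()['tcp_pos'],r.sense()['ft_force'],r.sense()['time_s'])
P0,_=cloud(load('a')['top']);P1,k1=cloud(o['top'])
for P_,k in((P0,_),(P1,k1)):
    mm=k&(P_[...,2]>.025)&(P_[...,2]<.05)&(P_[...,0]>.45)&(P_[...,0]<.6)&(abs(P_[...,1]+.08)<.1);print('spare rib',P_[mm].mean(0),mm.sum())
```

```text
plane z=ax+by+c [ 6.79515568e-04 -3.72869477e-04  4.61030534e+00] 10762
rib [67.90666036  1.83613657 36.34634245] ((68.15727996826172, 0.21379852294921875), (59.860660552978516, 11.604758262634277), 89.6376953125)
[0.44052737 0.26631534 0.25184683] [-0.31797994  0.37381076  0.18841536] 11.6
spare rib [ 0.54382711 -0.06937272  0.03817869] 85
spare rib [ 0.54383604 -0.06927112  0.038257  ] 87
```

View pics/m_wrist.png

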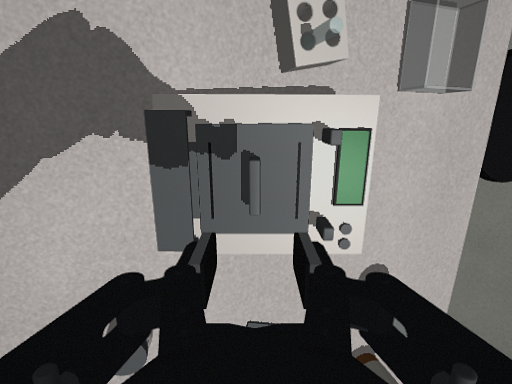

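View pics/m_sc.png

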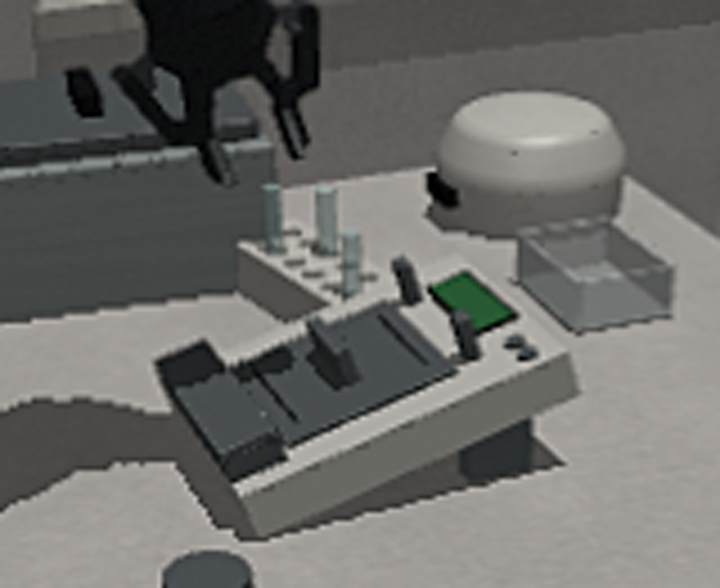

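The cover lies flush over the bay (wrist view (255,178)), its lip under the hood and its top edge below both posts. The gripper is clear of it, so I'm handing in.

```bash
python3 -c "
from h import *
print(r.close_job())"
```

```text
the job is handed in; nothing more can be done
None
```

I gripped the grey cover with the lip by its rib and slid the lip under the ledge with the top edge raised 20°, easing to 13° as it went in. Then I swung it flat below the posts, let go, backed off and handed the job in at about 11.6 s. No verdict was reported.

Last checks, all in the bay's frame:
- **Flatness:** the plate's top surface is 4.6 mm above the face for a 5 mm plate, and its tilt is under 0.1°.
- **Position:** the rib's centre is at x = 68 mm, y = 0 mm and square to about 0.4°. That puts the lip about 27 mm under the ledge. A plain average of the rib points gave y = 1.8 mm instead, which is still well within 18 mm.
- **Spare panel:** its rib moved about 0.1 mm between the first and last pictures, which is within measurement noise.
- **Gripper:** it is clear of everything, and the highest force I saw in the readings was about 7 N, as the fingers closed on the rib.

The top and wrist cameras disagreed by about 3 mm on the bay's sideways position, so I used a value between them. No check failed.

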